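# Tap the plate down onto its parallels

## Task

The aluminium plate in the blue vise is standing too high: take the tapper with the white nylon head and push or tap the plate with it straight down until the plate sits fully home on the two parallels and they can no longer slide. Then stand the tapper back upright about where you took it from and let go. Keep the bare gripper off the plate, and leave the steel-headed tapper alone.

Things in the scene. Friction and masses are not known exactly. Their poses are not given: they have to be found in the camera images.
- tapper_mid (a point): the right tool: loose tapper standing on the table, 90 mm tall, with a WHITE nylon head 44 mm across and 22 mm high at the bottom (its flat underside is the striking face) and a round wooden handle 24 mm across above. This point is on its axis, half-way up, 45 mm above the striking face: grip the handle here from above. z points up the handle. Weighs 0.15 to 0.26 kg.
- steel_tapper_mid (a point): the wrong tool, leave alone: same shape and size but with a DARK STEEL head; point on its axis, 45 mm above its foot. The two tappers and a syringe standing on end (87 mm tall) swap places between starts, over 80 mm apart; a yellow tape roll (100 mm across, 24 mm high) lies beyond them.
- plate_top (a point): centre of the top of the aluminium plate in the blue vise (fixed); x across the jaws, z up. Plate 49 (x) by 88 (y) by 30 mm; jaw tops 73 mm above the table. Beneath it two loose steel parallels, bars 20 mm high, their ends showing. Seated on them, this point is 85 mm above the table; at the start 89 to 95. The vise reaches 124 mm to -x (screw), 100 mm to +x, 65 mm to each side, all lower.
- plate (a joint): how far down the plate has slid in the jaws, in m, growing downwards: 0 to 0.006 at the start, 0.010 when it meets the parallels, which stop it hard. The jaws grip it, so it moves only when pushed with about 9 N or more, stays wherever it is left and cannot tilt; push until the force rises to 15 to 20 N to seat it.
Not all that is in view belongs to the job. Leave any purple or red look-alike of the part that bears tapper_mid alone.

How it is judged (in metres and radians):
On the way:
1. the plate is fully down while the tapper, held in the gripper, pushes on it (value of joint plate above 0.0088 m and contact force between tapper and plate above 1 N and contact force between the fingers and tapper above 1 N), for 0.05 s.
At the end, for the whole second after the job is handed in: the plate is fully down, within about 1 mm of its seat, and bears on the parallels with more than 1 N so that they are trapped; the white-headed tapper is released and stands upright (within 10 degrees), at rest, within 60 mm of where it started (value of joint plate above 0.0088 m and contact force between plate and anything else above 1 N and distance of tapper_mid from where it was at the start of the episode below 0.06 m and height (world z) of tapper_mid below 0.055 m and angle between tapper_mid's own z axis and vertical below 0.17 rad and linear speed of tapper below 0.02 m/s); the robot touches nothing.
It fails at once if the bare gripper presses on the plate (contact force between the fingers and plate above 2 N).
It fails at once if the steel-headed tapper is displaced by more than 20 mm (distance of steel_tapper_mid from where it was at the start of the episode above 0.02 m).
It also fails if it takes over 51 s, if anything falls off the work surface, if the arm or the gripper's body presses on something with over 40 N, if the wrist force passes 120 N, or if a joint passes its speed limit or range.

## Robot

A 7-joint arm with a two-finger parallel gripper is mounted at the origin on the work surface. World frame = base frame: x ahead of the robot, y to its left, z up, the work surface at z = 0. Lengths are in mm, angles in rad, forces in N, time in s.
With the tool pointing down it reaches from about 400 to 875 mm from the base axis. Payload 6.5 kg.
Tool frame: the origin (TCP) lies on the centre line of the jaws, within the pads' length; the fingertips stand 22 mm ahead of it and the grasp point (between the pads) lies 3 mm ahead of it; z points along the fingers, y is the line along which they close (so a half turn about z gives the same grasp; the last joint's range is limited). The gripper opens to 85 mm and grips with 20 to 120 N. Pads are 22 mm wide; open, the fingers measure 114 mm over their backs; the gripper's body (76 mm by 85 mm) begins 54 mm behind the grasp point. The pads swing forward as they close: fully open they stand 13 mm farther back than shut.
Start: joints at [1.133, 0.536, -0.004, 1.538, 0.003, 1.067, -0.071], TCP at [236.136, -605.582, 253.29] pointing down, gripper open.
Joint ranges: [-2.7, 2.7], [-0.37, 2.16], [-1.27, 1.26], [0.24, 2.4], [-1.31, 4.45], [0.19, 1.91], [-2.76, 2.76]. Speed limits (rad/s): [2.39, 2.39, 3.14, 3.14, 3.14, 3.14, 3.14].

## Interface

Orientations are given as a 3x3 rotation matrix whose columns are the frame's x, y, z axes.
In Python, from bench import bot gives the robot as it stands.
- The arm moves only by the tool move_arm, never from a script. Its argument "deltas" is one flat list of numbers, 7 for each row, row after row: the closure, from -1 (fully open) to 1 (shut), then the shift along the tool's x, y, z as a fraction of full scale, then the turn, a rotation vector about the tool's x, y, z as a fraction of full scale. In form: [fingers, tx, ty, tz, rx, ry, rz, fingers, tx, ty, tz, rx, ry, rz, ...]. A call has 1 to 20 rows; each row is the pose to reach, as a shift and turn from the pose commanded when the call began, along the tool's axes at that moment, turning the shorter way round; what a row does not reach only later rows make up. Full scale, the value 1, is 0.1 m for a shift and pi rad for a turn. A row lasts 1/12 s, in which the tool goes at most 41.7 mm and 7.16 degrees, less where a joint would pass 70% of its speed; a pose out of reach is approached as far as the arm can. A call with a number of a shift or a turn outside -1 to 1 is refused whole. A call with a gripper value outside its range is refused whole. The fingers move at their own pace and stop on an object; "grip_force" is the grip in N (left out, the last holds). Time passes only in rows, so rows that repeat a pose let the fingers close. It gives the time, the measured TCP pose, the force, the opening and the grip force at its end, in the units of the state.
- bot.read_state(): the state, without advancing time (a new reading comes with each control period).
- bot.get_image(name): name is "side" or "top" or "wrist"; returns the picture (384x512x3 uint8, blue, green, red); there is no depth.
- bot.calibration(name): a dict with "fx", "fy", "cx", "cy" (pixels), "view" (4x4, takes a point from world to camera coordinates). Camera axes: x right, y down, z forward; pixel columns grow to the right and rows downward; lengths in mm; the calibration is good to about 2 mm. A picture is of the moment at which its call begins: read the wrist's pose just before it. calibration takes no time and is no camera call; for the wrist camera it gives the pose at the moment of the call.
- bot.sign_off(): hands the job in; it is judged then, once.
The state is a dict: "t": time; "joint_pos": joint angles; "qvel": joint speeds; "tau": joint torques, N m; "tcp_pos": TCP position; "tool_rot": TCP orientation; "contact_force": force on the tool from outside, world axes, zero at the start; "ft_torque": the same for the moment, N m; "opening": opening from 0.0 (shut) to 1.0 (fully open); "gripper_force": force on a finger pad.
Only numpy, scipy, OpenCV 4.12 (cv2) and the standard library are available. Lean on these libraries where they do the work, as an engineer would, in place of code of your own. Each camera call takes 0.05 s, during which the arm holds its last target. There are 200 camera calls.

## Working session

There is one attempt and no reset: what is moved stays moved. The work goes in short steps, Python scripts to look and compute and a tool call to move; the robot and the scene stay as the last step left them, time stands still between calls to the robot, and variables do not carry over. Pictures are saved under pics/ and viewed, at most 10 in all, crops included, and the job is handed in when it is done.

Besides the shell and the picture viewer there is one more tool, called after ">>>" in YAML: its name, and indented under it one key for each argument. move_arm: Moves the arm, as the interface text tells. Shift numbers are shares of 0.1 m and turn numbers shares of pi rad, none past 1 either way. Its arguments: {"type":"object","properties":{"deltas":{"type":"array","items":{"type":"number"}},"grip_force":{"type":"number"}},"required":["deltas"]}

```bash
mkdir -p pics; python3 - <<'E'
from bench import bot
import cv2,numpy as np
s=bot.read_state();print(s)
for n in("top","side"):
    im=bot.get_image(n);cv2.imwrite(f"pics/{n}0.png",im)
    c=bot.calibration(n);print(n,c["fx"],c["fy"],c["cx"],c["cy"],np.round(c["view"],3).tolist())
E
```

```text
{'t': 0.0, 'joint_pos': array([ 1.13278049,  0.53715658, -0.0044353 ,  1.53884196,  0.0025962 ,
        1.06728662, -0.07121286]), 'qvel': array([ 2.69481576e-04,  1.08251227e-03,  1.11004543e-03,  3.36563411e-04,
       -1.48234197e-03,  3.67546571e-05,  4.54857562e-04]), 'tau': array([-7.61310230e-05, -5.83413434e+01,  1.04862113e+00, -2.59105700e+01,
        1.23051446e-02,  9.34603770e-03, -5.78310460e-05]), 'tcp_pos': array([ 235.92744399, -605.05598343,  252.43144021]), 'tool_rot': array([[ 9.31649393e-01,  3.63357788e-01, -7.25297937e-04],
       [ 3.63358491e-01, -9.31648157e-01,  1.52286189e-03],
       [-1.22378757e-04, -1.68231652e-03, -9.99998577e-01]]), 'contact_force': array([-0.06768608,  0.18547203,  0.08956875]), 'ft_torque': array([ 0.03035692,  0.00897516, -0.05473755]), 'gripper_force': 0.0, 'opening': 0.9999580188729233}
top 451.8042118183317 451.8042118183317 251.69020454352162 191.06508102449956 [[-0.013, -1.0, -0.022, -62.879], [-0.995, 0.015, -0.097, 518.249], [0.097, 0.02, -0.995, 964.543], [0.0, 0.0, 0.0, 1.0]]
side 474.3347540716796 474.3347540716796 256.8263163861412 190.86183475001758 [[0.996, -0.093, -0.015, -509.583], [-0.077, -0.723, -0.686, 60.357], [0.053, 0.684, -0.727, 1190.915], [0.0, 0.0, 0.0, 1.0]]
```

View pics/top0.png

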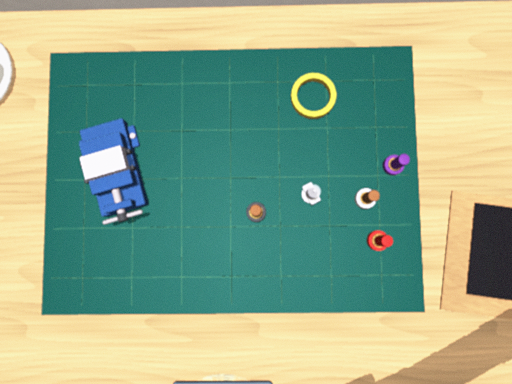

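View pics/side0.png

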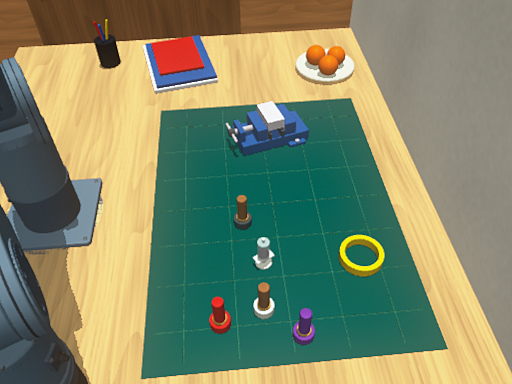

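Candidates in the top view:
- White head with wooden handle at (367,199). This is my choice.
- Dark steel head at (257,212).
- Syringe at (312,193).
- Purple look-alike at (396,164) and red look-alike at (380,241).

The plate is at (104,162).

```bash
cat > h.py <<'E'
import numpy as np,cv2
def ray(c,u,v,z):
    V=np.array(c["view"]);R=V[:3,:3];o=-R.T@V[:3,3]
    d=R.T@np.array([(u-c["cx"])/c["fx"],(v-c["cy"])/c["fy"],1]);return o+d*(z-o[2])/d[2]
def blob(m,near):
    n,l,s,ce=cv2.connectedComponentsWithStats(m.astype(np.uint8))
    i=1+min(range(n-1),key=lambda i:np.hypot(*(ce[i+1]-near))+(1e3 if s[i+1,4]<15 else 0))
    return l==i,ce[i],s[i]
E
python3 - <<'E'
from bench import bot
from h import *
for n,ph,pw,ps in(("top",(372,196),(367,199),(104,162)),("side",(264,290),(263,308),(270,116))):
    im=cv2.imread(f"pics/{n}0.png");c=bot.calibration(n);h,s,v=cv2.split(cv2.cvtColor(im,cv2.COLOR_BGR2HSV).astype(int))
    white=(s<50)&(v>150);wood=(h<20)&(s>80)&(v>40)
    m,ce,st=blob(white,pw);print(n,"white",ce,st,ray(c,*ce,15))
    m,ce,st=blob(wood,ph);print("wood",ce,st,ray(c,*ce,65))
    if n=="top":
        ys,xs=np.nonzero(m);i=xs>np.percentile(xs,60);print("handle top",ray(c,xs[i].mean(),ys[i].mean(),90))
    m,ce,st=blob(white,ps);print("plate",ce,st,ray(c,*ce,92))
    ct=max(cv2.findContours(m.astype(np.uint8),0,2)[0],key=cv2.contourArea)
    r=cv2.minAreaRect(np.array([ray(c,*p[0],92)[:2] for p in ct],np.float32));print(r)
    u,w=map(int,pw);crop=im[w-45:w+45,u-60:u+60]
    cv2.imwrite(f"pics/c_{n}.png",cv2.resize(crop,None,fx=4,fy=4,interpolation=2))
cv2.imwrite("pics/c.png",np.hstack([cv2.resize(cv2.imread(f"pics/c_{n}.png"),(400,300)) for n in("top","side")]))
E
```

```text
top white [363.79888268 198.78212291] [356 188  20  21 179] [ 497.57194838 -315.70299557   15.        ]
wood [369.52173913 196.57065217] [361 190  18  14 184] [ 498.18428978 -316.38531472   65.        ]
handle top [ 499.04514065 -321.07160285   90.        ]
plate [102.36068702 162.20038168] [  79  145   48   35 1048] [575.261584   236.43093269  92.        ]
((575.5056762695312, 236.45606994628906), (50.674922943115234, 90.42076873779297), 15.211934089660645)
side white [263.68493151 307.30136986] [253 298  22  17 146] [ 496.71031991 -319.2240764    15.        ]
wood [263.33451957 295.69039146] [257 282  13  29 281] [ 495.9718883  -321.55090156   65.        ]
plate [269.95316804 111.70523416] [257 101  27  23 363] [572.06453926 239.0955606   92.        ]
((572.0858764648438, 240.38656616210938), (50.424095153808594, 91.24983215332031), 15.326908111572266)
```

View pics/c.png

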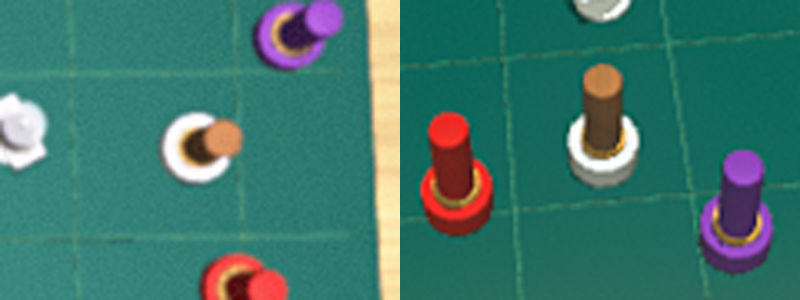

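The crop confirms it: white head and wooden handle, at about (498,-319). Red and purple flank it about 90 mm away. The plate is at about (574,238), yaw about 15°. Now I'll approach.

>>> move_arm:
  deltas: [-1,0.44,-0.22,0,0,0,0,-1,0.87,-0.43,0,0,0,0,-1,0.87,-0.43,0,0,0,0]
  grip_force: 90

```text
t: 0.35
tcp_pos: [306.9, -528.6, 252.7]
tool_rot: [[0.929, 0.369, 0.003], [0.369, -0.929, 0.004], [0.004, -0.003, -1.0]]
contact_force: [1.5, -0.7, -0.1]
opening: 1.002
gripper_force: 0.0
```

>>> move_arm:
  deltas: [-1,0.44,-0.22,0,0,0,0,-1,0.87,-0.43,0,0,0,0,-1,0.87,-0.43,0,0,0,0]

```text
t: 0.6
tcp_pos: [372.4, -456.2, 253.0]
tool_rot: [[0.929, 0.371, 0.002], [0.371, -0.929, 0.004], [0.004, -0.002, -1.0]]
contact_force: [0.7, 0.8, -0.3]
opening: 1.0
gripper_force: 0.0
```

>>> move_arm:
  deltas: [-1,0.44,-0.22,0,0,0,0,-1,0.87,-0.43,0,0,0,0,-1,0.87,-0.43,0,0,0,0]

```text
t: 0.85
tcp_pos: [437.4, -384.2, 253.1]
tool_rot: [[0.929, 0.371, 0.002], [0.371, -0.929, 0.004], [0.004, -0.002, -1.0]]
contact_force: [1.4, 0.3, 0.3]
opening: 1.001
gripper_force: 0.0
```

>>> move_arm:
  deltas: [-1,0.44,-0.22,0,0,0,0,-1,0.87,-0.43,0,0,0,0,-1,0.87,-0.43,0,0,0,0,-1,0.87,-0.43,0,0,0,0,-1,0.87,-0.43,0,0,0,0,-1,0.87,-0.43,0,0,0,0]

```text
t: 1.35
tcp_pos: [496.7, -320.2, 253.0]
tool_rot: [[0.932, 0.362, -0.001], [0.362, -0.932, -0.001], [-0.001, 0.0, -1.0]]
contact_force: [-0.4, -0.0, 0.2]
opening: 0.996
gripper_force: 0.0
```

```bash
python3 - <<'E'
from bench import bot
from h import *
s=bot.read_state();print(s["t"],s["tcp_pos"],s["tool_rot"],s["contact_force"])
c=bot.calibration("wrist");im=bot.get_image("wrist");cv2.imwrite("pics/w0.png",im)
V=c["view"];
for p in((498,-319,0),(498,-319,90)):
    q=V[:3,:3]@p+V[:3,3];print(q[0]/q[2]*c["fx"]+c["cx"],q[1]/q[2]*c["fy"]+c["cy"])
E
```

```text
1.35 [ 496.68713874 -320.18605388  252.99036967] [[ 9.32199403e-01  3.61942740e-01 -1.31402429e-03]
 [ 3.61942279e-01 -9.32200326e-01 -5.81874013e-04]
 [-1.43553894e-03  6.68216624e-05 -9.99998967e-01]] [-0.41921423 -0.04339564  0.24086989]
255.23144607630798 163.44781830685235
255.00887322677158 179.19780443690357
```

View pics/w0.png

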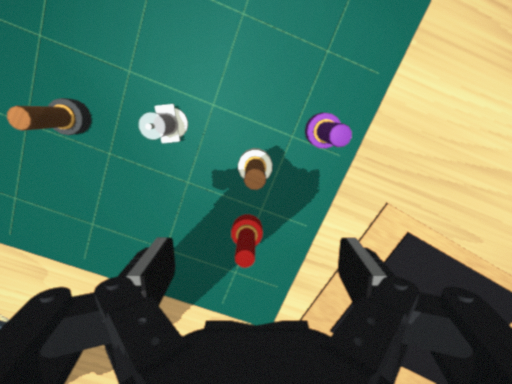

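The handle top (255,180) and head (255,165) appear exactly where predicted, and the fingers clear the syringe and purple tapper. Descending about 203 mm.

>>> move_arm:
  deltas: [-1,0.015,-0.005,0.4,0,0,0,-1,0.015,-0.005,0.8,0,0,0,-1,0.015,-0.005,1,0,0,0]

```text
t: 1.65
tcp_pos: [495.9, -318.5, 149.5]
tool_rot: [[0.933, 0.361, -0.004], [0.361, -0.933, 0.002], [-0.004, -0.003, -1.0]]
contact_force: [-0.4, 0.4, -0.6]
opening: 1.001
gripper_force: 0.0
```

>>> move_arm:
  deltas: [-1,0,0,0.25,0,0,0,-1,0,0,0.5,0,0,0,-1,0,0,0.75,0,0,0,-1,0,0,1,0,0,0,-1,0,0,1,0,0,0,-1,0,0,1,0,0,0]

```text
t: 2.15
tcp_pos: [497.3, -318.8, 52.6]
tool_rot: [[0.932, 0.362, -0.003], [0.362, -0.932, 0.001], [-0.002, -0.002, -1.0]]
contact_force: [-0.3, 0.1, 0.2]
opening: 0.999
gripper_force: 0.0
```

```bash
python3 - <<'E'
from bench import bot
from h import *
s=bot.read_state();print(s["t"],s["tcp_pos"],s["contact_force"])
im=bot.get_image("side");w=bot.get_image("wrist")
cv2.imwrite("pics/a.png",np.hstack([cv2.resize(im[220:350,180:350],(400,306)),cv2.resize(w,(400,306))]))
E
```

```text
2.15 [ 497.30942008 -318.7650062    52.56266142] [-0.26408473  0.10965638  0.17890685]
```

View pics/a.png

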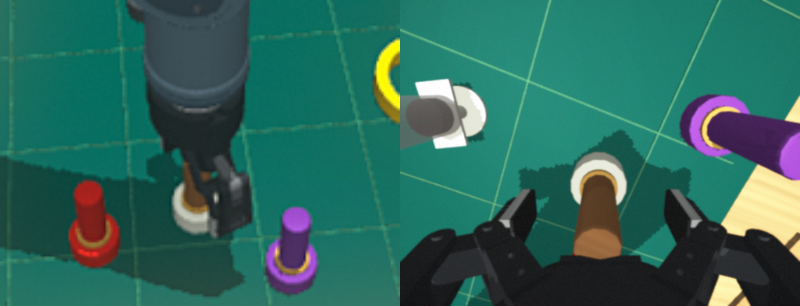

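The handle stands between the open fingers. Closing.

>>> move_arm:
  deltas: [-1,0,0,0.03,0,0,0,1,0,0,0.03,0,0,0,1,0,0,0.03,0,0,0,1,0,0,0.03,0,0,0,1,0,0,0.03,0,0,0,1,0,0,0.03,0,0,0,1,0,0,0.03,0,0,0,1,0,0,0.03,0,0,0,1,0,0,0.03,0,0,0,1,0,0,0.03,0,0,0]
  grip_force: 90

```text
t: 3.08
tcp_pos: [499.2, -317.8, 50.7]
tool_rot: [[0.932, 0.363, 0.0], [0.363, -0.932, -0.0], [0.0, 0.0, -1.0]]
contact_force: [-1.4, 1.3, 5.7]
opening: 0.26
gripper_force: 87.7
```

>>> move_arm:
  deltas: [1,0,0,-0.3,0,0,0,1,0,0,-0.7,0,0,0,1,0,0,-1,0,0,0,1,0,0,-1,0,0,0]

```text
t: 3.42
tcp_pos: [502.5, -319.9, 156.2]
tool_rot: [[0.932, 0.363, 0.009], [0.363, -0.932, -0.005], [0.006, 0.008, -1.0]]
contact_force: [1.1, -0.5, -0.7]
opening: 0.261
gripper_force: 88.3
```

>>> move_arm:
  deltas: [1,0.13,-0.25,-0.3,0,0,0,1,0.34,-0.62,-0.5,0,0,0,1,0.54,-0.99,-0.5,0,0,0]

```text
t: 3.67
tcp_pos: [514.2, -212.6, 202.8]
tool_rot: [[0.933, 0.359, 0.005], [0.359, -0.933, -0.003], [0.004, 0.004, -1.0]]
contact_force: [0.5, -0.2, -1.5]
opening: 0.259
gripper_force: 88.5
```

>>> move_arm:
  deltas: [1,0.18,-0.33,0,0,0,0,1,0.36,-0.66,0,0,0,0,1,0.54,-0.99,0,0,0,0]

```text
t: 3.92
tcp_pos: [526.6, -97.6, 199.5]
tool_rot: [[0.932, 0.363, -0.001], [0.363, -0.932, -0.0], [-0.001, -0.0, -1.0]]
contact_force: [-0.1, -0.6, -2.7]
opening: 0.258
gripper_force: 88.5
```

>>> move_arm:
  deltas: [1,0.18,-0.33,0,0,0,0,1,0.36,-0.66,0,0,0,0,1,0.54,-0.99,0,0,0,0]

```text
t: 4.17
tcp_pos: [540.9, 14.1, 199.3]
tool_rot: [[0.932, 0.363, -0.001], [0.363, -0.932, -0.0], [-0.001, -0.0, -1.0]]
contact_force: [0.4, -0.3, -2.9]
opening: 0.259
gripper_force: 88.5
```

>>> move_arm:
  deltas: [1,0.18,-0.33,0,0,0,0,1,0.36,-0.66,0,0,0,0,1,0.54,-0.99,0,0,0,0]

```text
t: 4.42
tcp_pos: [555.3, 125.9, 199.2]
tool_rot: [[0.932, 0.363, -0.001], [0.363, -0.932, -0.0], [-0.001, -0.0, -1.0]]
contact_force: [0.7, 0.2, -2.5]
opening: 0.258
gripper_force: 88.5
```

>>> move_arm:
  deltas: [1,0.18,-0.33,0,0,0,0,1,0.36,-0.66,0,0,0,0,1,0.48,-0.9,0,0,0,0,1,0.54,-0.98,0,0,0,0,1,0.54,-0.98,0,0,0,0,1,0.54,-0.98,0,0,0,0]

```text
t: 4.92
tcp_pos: [570.1, 234.6, 199.1]
tool_rot: [[0.931, 0.364, -0.001], [0.364, -0.931, -0.001], [-0.002, 0.001, -1.0]]
contact_force: [-0.4, -1.4, -1.9]
opening: 0.26
gripper_force: 88.6
```

```bash
python3 - <<'E'
from bench import bot
from h import *
s=bot.read_state();print(s["t"],s["tcp_pos"],s["tool_rot"],s["contact_force"],s["opening"])
im=bot.get_image("side");w=bot.get_image("wrist")
cv2.imwrite("pics/b.png",np.hstack([cv2.resize(im[50:180,180:350],(400,306)),cv2.resize(w,(400,306))]))
E
```

```text
4.9167 [570.09650972 234.57144126 199.05553769] [[ 9.31472373e-01  3.63809663e-01 -1.32166362e-03]
 [ 3.63807969e-01 -9.31472979e-01 -1.36013332e-03]
 [-1.72592359e-03  7.86094850e-04 -9.99998202e-01]] [-0.35640226 -1.35662367 -1.87248269] 0.259989477129526
```

View pics/b.png

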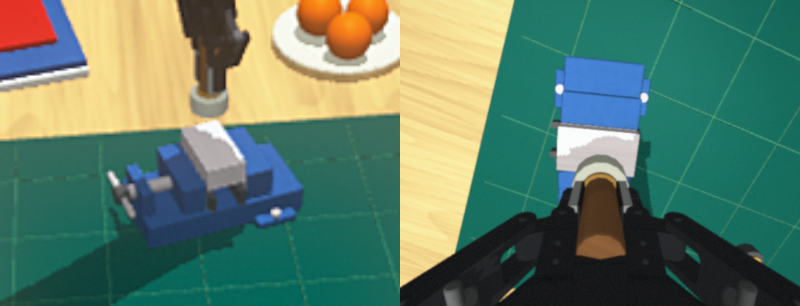

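The tapper is held upright above the plate. Next: centre it and lower to just above the plate.

>>> move_arm:
  deltas: [1,0.05,-0.02,0.15,0,0,0,1,0.05,-0.02,0.3,0,0,0,1,0.05,-0.02,0.42,0,0,0,1,0.05,-0.02,0.48,0,0,0,1,0.05,-0.02,0.48,0,0,0,1,0.05,-0.02,0.48,0,0,0]

```text
t: 5.52
tcp_pos: [574.5, 238.2, 152.0]
tool_rot: [[0.932, 0.363, -0.0], [0.363, -0.932, -0.0], [-0.0, 0.0, -1.0]]
contact_force: [-0.1, 0.3, -1.5]
opening: 0.259
gripper_force: 88.6
```

>>> move_arm:
  deltas: [1,0,0,0.01,0,0,0,1,0,0,0.02,0,0,0,1,0,0,0.03,0,0,0,1,0,0,0.04,0,0,0,1,0,0,0.05,0,0,0,1,0,0,0.06,0,0,0,1,0,0,0.07,0,0,0,1,0,0,0.08,0,0,0,1,0,0,0.08,0,0,0]

```text
t: 6.27
tcp_pos: [574.3, 238.9, 143.7]
tool_rot: [[0.932, 0.363, -0.0], [0.363, -0.932, -0.0], [-0.0, 0.0, -1.0]]
contact_force: [0.4, 0.2, -1.2]
opening: 0.259
gripper_force: 88.6
```

>>> move_arm:
  deltas: [1,0,0,0.01,0,0,0,1,0,0,0.02,0,0,0,1,0,0,0.03,0,0,0,1,0,0,0.04,0,0,0,1,0,0,0.05,0,0,0,1,0,0,0.05,0,0,0]

```text
t: 6.77
tcp_pos: [574.6, 239.0, 139.8]
tool_rot: [[0.932, 0.363, 0.0], [0.363, -0.932, 0.0], [0.0, 0.0, -1.0]]
contact_force: [-1.7, -1.5, 4.6]
opening: 0.26
gripper_force: 88.7
```

>>> move_arm:
  deltas: [1,0,0,0.01,0,0,0,1,0,0,0.02,0,0,0,1,0,0,0.03,0,0,0,1,0,0,0.03,0,0,0]

```text
t: 7.1
tcp_pos: [574.5, 239.0, 136.9]
tool_rot: [[0.932, 0.363, 0.0], [0.363, -0.932, -0.0], [0.0, 0.0, -1.0]]
contact_force: [-2.0, -0.7, 5.0]
opening: 0.26
gripper_force: 88.7
```

>>> move_arm:
  deltas: [1,0,0,0.01,0,0,0,1,0,0,0.02,0,0,0,1,0,0,0.02,0,0,0]

```text
t: 7.35
tcp_pos: [574.6, 239.0, 135.7]
tool_rot: [[0.932, 0.363, 0.001], [0.363, -0.932, -0.0], [0.0, 0.0, -1.0]]
contact_force: [-4.6, -1.9, 11.2]
opening: 0.258
gripper_force: 90.1
```

>>> move_arm:
  deltas: [1,0,0,0.01,0,0,0,1,0,0,0.015,0,0,0,1,0,0,0.015,0,0,0,1,0,0,0.015,0,0,0]

```text
t: 7.68
tcp_pos: [574.7, 239.1, 135.6]
tool_rot: [[0.932, 0.363, 0.001], [0.363, -0.932, -0.0], [0.001, 0.001, -1.0]]
contact_force: [-10.3, -4.4, 23.4]
opening: 0.259
gripper_force: 90.6
```

Seated: the height stopped at 135.6, matching the expected seat, and the force rose to 23 N. Lifting and going back.

>>> move_arm:
  deltas: [1,0,0,-0.1,0,0,0,1,0,0,-0.35,0,0,0,1,0,0,-0.65,0,0,0,1,0,0,-0.67,0,0,0]

```text
t: 8.02
tcp_pos: [577.3, 240.4, 205.1]
tool_rot: [[0.932, 0.363, 0.008], [0.363, -0.932, 0.004], [0.009, -0.001, -1.0]]
contact_force: [1.0, 1.9, -1.0]
opening: 0.26
gripper_force: 88.4
```

```bash
python3 - <<'E'
from bench import bot
from h import *
s=bot.read_state();print(s["t"],s["tcp_pos"],s["contact_force"])
im=bot.get_image("side");w=bot.get_image("wrist")
cv2.imwrite("pics/d.png",np.hstack([cv2.resize(im[50:180,180:350],(400,306)),cv2.resize(w,(400,306))]))
E
```

```text
8.0167 [577.32660947 240.43274193 205.06577565] [ 0.98099741  1.86236645 -0.98356126]
```

View pics/d.png

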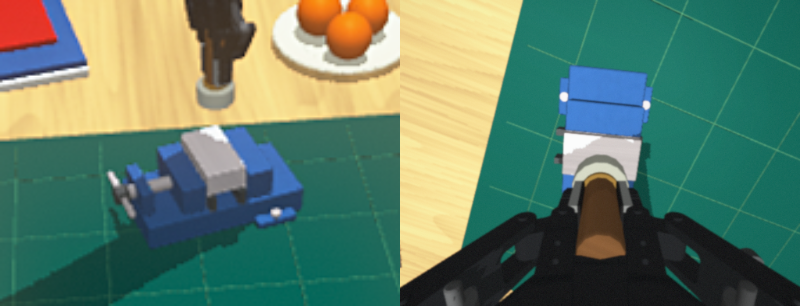

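>>> move_arm:
  deltas: [1,-0.18,0.33,0,0,0,0,1,-0.36,0.66,0,0,0,0,1,-0.54,0.99,0,0,0,0]

```text
t: 8.37
tcp_pos: [558.7, 125.9, 197.8]
tool_rot: [[0.931, 0.365, -0.002], [0.365, -0.931, -0.001], [-0.003, -0.0, -1.0]]
contact_force: [1.0, -0.3, -1.5]
opening: 0.254
gripper_force: 88.4
```

>>> move_arm:
  deltas: [1,-0.18,0.33,0,0,0,0,1,-0.36,0.66,0,0,0,0,1,-0.54,0.99,0,0,0,0]

```text
t: 8.62
tcp_pos: [544.2, 13.3, 198.0]
tool_rot: [[0.932, 0.363, -0.002], [0.363, -0.932, -0.0], [-0.002, -0.001, -1.0]]
contact_force: [0.9, 0.3, -1.9]
opening: 0.256
gripper_force: 88.4
```

>>> move_arm:
  deltas: [1,-0.18,0.33,0,0,0,0,1,-0.36,0.66,0,0,0,0,1,-0.54,0.99,0,0,0,0]

```text
t: 8.87
tcp_pos: [529.9, -98.3, 198.1]
tool_rot: [[0.932, 0.363, -0.002], [0.363, -0.932, 0.0], [-0.002, -0.001, -1.0]]
contact_force: [0.4, 0.4, -1.3]
opening: 0.259
gripper_force: 88.4
```

>>> move_arm:
  deltas: [1,-0.18,0.33,0,0,0,0,1,-0.36,0.66,0,0,0,0,1,-0.54,0.99,0,0,0,0]

```text
t: 9.12
tcp_pos: [515.5, -210.1, 198.1]
tool_rot: [[0.932, 0.363, -0.002], [0.363, -0.932, 0.001], [-0.002, -0.002, -1.0]]
contact_force: [1.0, -0.3, -2.1]
opening: 0.258
gripper_force: 88.4
```

>>> move_arm:
  deltas: [1,-0.18,0.33,0,0,0,0,1,-0.36,0.66,0,0,0,0,1,-0.52,0.9,0,0,0,0,1,-0.59,1,0,0,0,0,1,-0.59,1,0,0,0,0,1,-0.59,1,0,0,0,0,1,-0.59,1,0,0,0,0]

```text
t: 9.7
tcp_pos: [498.8, -320.8, 198.7]
tool_rot: [[0.931, 0.365, -0.001], [0.365, -0.931, 0.002], [-0.0, -0.002, -1.0]]
contact_force: [0.3, -0.2, -1.6]
opening: 0.259
gripper_force: 88.5
```

The plate sits lower with the parallels beneath it, and the tapper is still upright in the grip. It is now over its start spot, so I'll descend 148 mm, gently at the end.

>>> move_arm:
  deltas: [1,0,0,0.3,0,0,0,1,0,0,0.6,0,0,0,1,0,0,0.9,0,0,0,1,0,0,1,0,0,0,1,0,0,1,0,0,0]

```text
t: 10.12
tcp_pos: [497.2, -320.1, 96.8]
tool_rot: [[0.931, 0.366, -0.005], [0.366, -0.931, 0.004], [-0.003, -0.005, -1.0]]
contact_force: [-0.9, 0.0, -2.2]
opening: 0.261
gripper_force: 88.5
```

>>> move_arm:
  deltas: [1,0,0,0.1,0,0,0,1,0,0,0.2,0,0,0,1,0,0,0.3,0,0,0,1,0,0,0.38,0,0,0,1,0,0,0.42,0,0,0,1,0,0,0.45,0,0,0,1,0,0,0.46,0,0,0,1,0,0,0.47,0,0,0,1,0,0,0.47,0,0,0]

```text
t: 10.87
tcp_pos: [498.6, -323.3, 52.7]
tool_rot: [[0.932, 0.363, 0.0], [0.363, -0.932, -0.0], [0.0, 0.0, -1.0]]
contact_force: [0.1, 0.7, -2.3]
opening: 0.263
gripper_force: 88.5
```

>>> move_arm:
  deltas: [1,0,0,0.01,0,0,0,1,0,0,0.015,0,0,0,1,0,0,0.02,0,0,0,1,0,0,0.02,0,0,0]

```text
t: 11.2
tcp_pos: [498.5, -323.2, 50.8]
tool_rot: [[0.932, 0.363, 0.0], [0.363, -0.932, -0.0], [0.0, 0.0, -1.0]]
contact_force: [-0.9, -0.5, 0.2]
opening: 0.262
gripper_force: 88.7
```

Touching down. Releasing slowly.

>>> move_arm:
  deltas: [0.3,0,0,0,0,0,0,0,0,0,0,0,0,0,-0.5,0,0,0,0,0,0,-1,0,0,0,0,0,0,-1,0,0,0,0,0,0,-1,0,0,0,0,0,0,-1,0,0,0,0,0,0,-1,0,0,0,0,0,0,-1,0,0,0,0,0,0,-1,0,0,0,0,0,0]

```text
t: 12.03
tcp_pos: [498.4, -323.1, 50.5]
tool_rot: [[0.932, 0.363, -0.0], [0.363, -0.932, -0.0], [-0.0, 0.0, -1.0]]
contact_force: [-0.0, -0.0, 0.1]
opening: 1.002
gripper_force: 0.0
```

>>> move_arm:
  deltas: [-1,0,0,-0.1,0,0,0,-1,0,0,-0.3,0,0,0,-1,0,0,-0.6,0,0,0,-1,0,0,-1,0,0,0,-1,0,0,-1,0,0,0]

```text
t: 12.45
tcp_pos: [502.4, -325.5, 158.3]
tool_rot: [[0.932, 0.363, 0.01], [0.363, -0.932, -0.006], [0.007, 0.009, -1.0]]
contact_force: [2.0, -0.1, -0.0]
opening: 1.005
gripper_force: 0.0
```

>>> move_arm:
  deltas: [-1,0,0,-0.4,0,0,0,-1,0,0,-0.8,0,0,0,-1,0,0,-0.8,0,0,0,-1,0,0,-0.8,0,0,0,-1,0,0,-0.8,0,0,0]

```text
t: 12.87
tcp_pos: [498.2, -323.1, 230.8]
tool_rot: [[0.932, 0.363, 0.0], [0.363, -0.932, -0.0], [0.0, 0.0, -1.0]]
contact_force: [-0.5, 0.1, -0.5]
opening: 0.999
gripper_force: 0.0
```

```bash
python3 - <<'E'
from bench import bot
from h import *
s=bot.read_state();print(s["t"],s["tcp_pos"],s["contact_force"],s["opening"])
im=bot.get_image("side");w=bot.get_image("wrist")
cv2.imwrite("pics/e.png",np.hstack([im[80:384,130:400],cv2.resize(w,(405,304))]))
E
```

```text
12.8667 [ 498.2430889  -323.05688139  230.77971192] [-0.52005083  0.05412461 -0.49304184] 0.9991637262746538
```

View pics/e.png

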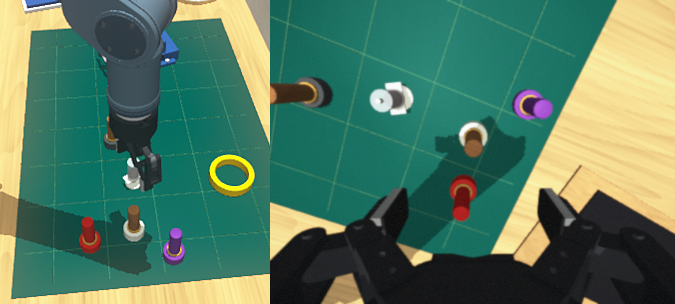

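The white tapper stands upright and released at its spot (side crop 134,225). The gripper is clear and nothing else has moved. Handing in.

```bash
python3 -c "
from bench import bot
print(bot.sign_off())"
```

```text
the job is handed in; nothing more can be done
None
```

I pushed the plate down with the white tapper until it stopped at the expected seat height with 23 N on the wrist, stood the tapper upright within about 5 mm of its start, released it, and handed the job in; the hand-in returned no verdict.

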